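# Book in a specimen delivery

## Task

Put the specimens lying on the request forms where they belong: lay the two long blood tubes on the roller mixer, each down in an empty groove of its own; lay the short clotting tube flat in the ribbed steel tray, as it must not be mixed; and stand the specimen pot upright in the empty bay of the two-bay carrier. Set everything down gently, don't drop it, and leave the tube already on the mixer, the pot already in the carrier and the reagent bottle where they are.

Things in the scene. Friction and masses are not known exactly. Their poses are not given: they have to be found in the camera images.
- long_a_mid (a point): Long blood tube, 16 mm thick and 107 mm long over its green cap (the cap is 22 mm of that), 18 g, lying on a paper form on the bench, free to roll. The point lies on its axis, half-way along, 8 mm above the bench; its x axis runs along the tube towards the cap. There are two alike on the bench; either may go in either free groove.
- long_b_mid (a point): Long blood tube, 16 mm thick and 107 mm long over its green cap (the cap is 22 mm of that), 18 g, lying on a paper form on the bench, free to roll. The point lies on its axis, half-way along, 8 mm above the bench; its x axis runs along the tube towards the cap. The other of the two alike on the bench; it may go in either free groove.
- short_mid (a point): Short clotting tube, 13 mm thick and 80 mm long over its green cap, 12 g, lying on a paper form on the bench, free to roll. The point lies on its axis, half-way along, 6.5 mm above the bench; its x axis runs along the tube towards the cap.
- pot_mid (a point): Specimen pot standing on a paper form on the bench, 66 mm high, 70 g: yellow body with white label, 40 mm thick, white screw lid 46 mm across on its top 13 mm. The point lies on its axis, half-way up (33 mm above its foot), z up.
- mixer_top (a point): Fixed roller mixer, off: white, 188 mm (x) by 218 mm (y), ends 70 mm high; four grey rollers along y, 170 mm long, 39 mm thick, 41 mm apart. The point: middle of the roller bed, level with the roller tops, 64.5 mm up. Grooves at x = -41 and 0 mm are empty, +41 mm is taken. A seated tube's axis is 1.2 mm below the tops, wholly on the rollers; let go a few mm higher, fingertips above the rollers.
- tray_in (a point): Steel tray, fixed, 110 mm (x) by 150 mm (y), 20 mm high, walls 4 mm, with a black rubber liner whose five 2 mm high ribs run along y, 20 mm apart. The point is the middle of its floor, on the liner, 6 mm above the bench.
- bay (a point): Empty bay of the grey pot carrier (fixed, 80 mm by 156 mm, walls 30 mm high and 4 mm thick, one dividing wall: two square bays of 72 mm side by side along its y axis). The point is the middle of the floor of the empty bay, 4 mm above the bench; the other bay, with a pot in it, lies 76 mm away towards +y.
- mixing_mid (a point): A long tube like the other two (16 mm by 107 mm) that already lies on the mixer, in the groove at +41 mm: leave it alone. The point lies on its axis, half-way along.
- booked_mid (a point): A pot like the other one (66 mm high) that already stands in the carrier: leave it alone. The point lies on its axis, half-way up.
- reagent_mid (a point): Amber reagent bottle with white cap, 58 mm thick, 110 mm high, standing on the bench beyond the work: leave it alone. The point lies on its axis, half-way up.
Things that resemble listed ones, but are neither listed nor needed, are in the scene too. Of the things like the part that bears tray_in, leave any that is purple; of the rest the larger one is meant. What is shaped like the part that bears short_mid but red is not meant.

How it is judged:
At the end, for the whole second after the job is handed in: Long tubes seated in mixer grooves (axis within 4 mm of seat height, 0.12 rad of the rollers, 40 mm of half-way along); short tube flat in the tray; pot upright on the floor of the empty bay, within 20 mm of its middle. All at rest; other tube and pot moved under 15 mm, bottle under 20 mm (x of long_a_mid in the frame of mixer_top between -0.055 and 0.055 m and y of long_a_mid in the frame of mixer_top between -0.04 and 0.04 m and z of long_a_mid in the frame of mixer_top between -0.005 and 0.003 m and angle between the x axis of each of long_a_mid, long_b_mid and the y axis of mixer_top, either way round below 0.12 rad and linear speed of each of long_a, long_b, short, pot below 0.02 m/s and angular speed of each of long_a, long_b, short, pot below 0.3 rad/s and x of long_b_mid in the frame of mixer_top between -0.055 and 0.055 m and y of long_b_mid in the frame of mixer_top between -0.04 and 0.04 m and z of long_b_mid in the frame of mixer_top between -0.005 and 0.003 m and x of short_mid in the frame of tray_in between -0.046 and 0.046 m and y of short_mid in the frame of tray_in between -0.066 and 0.066 m and z of short_mid in the frame of tray_in between 0.003 and 0.0125 m and angle between short_mid's own x axis and vertical between 1.45 and 1.69 rad and x of pot_mid in the frame of bay between -0.02 and 0.02 m and y of pot_mid in the frame of bay between -0.02 and 0.02 m and z of pot_mid in the frame of bay between 0.028 and 0.038 m and angle between pot_mid's own z axis and vertical below 0.1 rad and distance of each of mixing_mid, booked_mid from where it was at the start of the episode below 0.015 m and distance of reagent_mid from where it was at the start of the episode below 0.02 m); the robot touches nothing.
It fails at once if A specimen was dropped or flung (faster than 0.8 m/s out of the grip: a free fall of over 30 mm) ((linear speed of long_a above 0.8 m/s and contact force between long_a and the fingers below 0.01 N) or (linear speed of long_b above 0.8 m/s and contact force between long_b and the fingers below 0.01 N) or (linear speed of short above 0.8 m/s and contact force between short and the fingers below 0.01 N) or (linear speed of pot above 0.8 m/s and contact force between pot and the fingers below 0.01 N)).
It fails at once if The tube already on the mixer was shifted by more than 15 mm (distance of mixing_mid from where it was at the start of the episode above 0.015 m).
It fails at once if The pot already in the carrier was shifted by more than 15 mm (distance of booked_mid from where it was at the start of the episode above 0.015 m).
It fails at once if The reagent bottle was shifted by more than 20 mm (distance of reagent_mid from where it was at the start of the episode above 0.02 m).
It also fails if it takes over 104 s, if anything falls off the work surface, if the arm or the gripper's body presses on something with over 40 N, if the wrist force passes 120 N, or if a joint passes its speed limit or range.

## Robot

A 6-joint arm with a two-finger parallel gripper is mounted at the origin on the work surface. World frame = base frame: x ahead of the robot, y to its left, z up, the work surface at z = 0. Lengths are in m, angles in rad, forces in N, time in s.
With the tool pointing down it reaches from about 0.375 to 0.9 m from the base axis. Payload 3.1 kg.
Tool frame: the origin (TCP) lies between the finger pads; the fingertips stand 8 mm ahead of it and the grasp point (between the pads) lies 11 mm behind it; z points along the fingers, y is the line along which they close (so a half turn about z gives the same grasp; the last joint's range is limited). The gripper opens to 87 mm and grips with 3 to 60 N. Pads are 19 mm wide; open, the fingers measure 117 mm over their backs; the gripper's body (75 mm by 190 mm) begins 51 mm behind the grasp point.
Start: joints at [0.928, 0.527, 1.433, -0, 1.181, -0.178], TCP at [0.28, 0.559, 0.204] pointing down, gripper open.
Joint ranges: [-3.08, 3.08], [-0.75, 2.2], [0.22, 2.44], [-1.43, 4.57], [0, 2.65], [-2.85, 2.85]. Speed limits (rad/s): [2.79, 2.79, 3.14, 3.14, 3.14, 3.14].

## Interface

Orientations are given as a unit quaternion [x, y, z, w].
In Python, from rig import robot, vision, job gives the robot as it stands.
- The arm moves only by the shell command python3 -m handwheel 'ROWS' [OPENING] [FORCE]. ROWS is JSON, a list of rows, each a list of 4 numbers: the shift along the tool's x, y, z as a fraction of full scale, then the turn about the tool's z as a fraction of full scale. A call has 1 to 20 rows; each row is the pose to reach, as a shift and turn from the pose commanded when the call began, along the tool's axes at that moment, turning the shorter way round; what a row does not reach only later rows make up. Full scale, the value 1, is 300 mm for a shift and 2 pi rad for a turn. A row lasts 1/12 s, in which the tool goes at most 41.7 mm and 7.16 degrees, less where a joint would pass 70% of its speed; a pose out of reach is approached as far as the arm can. A call with a number of a shift or a turn outside -1 to 1 is refused whole. A call with a gripper value outside its range is refused whole. OPENING is the opening in per cent of the stroke, from 0 (shut) to 100 (fully open), set as the call begins (- or left out, the last holds). The fingers move at their own pace and stop on an object; FORCE is the grip in N (left out, the last holds). Time passes only in rows, so rows that repeat a pose let the fingers close. It gives the time, the measured TCP pose, the force, the opening and the grip force at its end, in the units of the state.
- robot.get_obs(): the state, without advancing time (a new reading comes with each control period).
- vision.camera(name): name is "scene" or "top" or "wrist"; returns a dict with "frame" (384x512x3 uint8, red, green, blue), "K" (3x3 intrinsics, pixels), "cam_to_world" (4x4, takes a point from camera to world coordinates); the wrist camera has in their place "hand_eye" (4x4, takes a point from camera to tool coordinates, whose origin is the TCP and whose axes are the flange's). Camera axes: x right, y down, z forward; pixel columns grow to the right and rows downward; lengths in m; the calibration is good to about 2 mm. A picture is of the moment at which its call begins: read the wrist's pose just before it. There is no depth.
- job.hand_in(): hands the job in; it is judged then, once.
Trained networks look in the newest picture that a camera, given by its name, has taken for a name from the list of things; names that differ only in an ending like _2 or _b are one class to them, and where a whole thing is asked for, a point or a joint stands for the part that bears it (a point fixed in the world has none). Each returns a list of dicts, best first, with "conf" (0 to 1); they miss things now and then, are a little off and sometimes report something else, mostly with a low value. They report only what shows in the picture. A call takes as long as a camera call. They do not tell look-alikes from the thing itself.
- vision.look_for(camera, label): "point" ([row, column] in pixels, amid what is visible of it).
- vision.outline_of(camera, label): "mask" (384x512 bool, what is visible of it) and "point" ([row, column] in pixels, amid what is visible of it).
The state is a dict: "time": time; "q": joint angles; "joint_velocities": joint speeds; "joint_torque": joint torques, N m; "position": TCP position; "tool_rot": TCP orientation; "ft_force": force on the tool from outside, world axes, zero at the start; "moment": the same for the moment, N m; "grip_width": finger opening in m; "grip_force": force on a finger pad.
Only numpy, scipy, OpenCV 4.12 (cv2) and the standard library are available. Lean on these libraries where they do the work, as an engineer would, in place of code of your own. Each camera call takes 0.05 s, during which the arm holds its last target. There are 200 camera calls.

## Working session

There is one attempt and no reset: what is moved stays moved. The work goes in short steps, Python scripts to look and compute and a shell command to move; the robot and the scene stay as the last step left them, time stands still between calls to the robot, and variables do not carry over. Pictures are saved under pics/ and viewed, at most 18 in all, crops included, and the job is handed in when it is done.

```bash
ls; mkdir -p pics; python3 - <<'E'
from rig import robot, vision, job
import cv2,numpy as np
o=robot.get_obs();print(o['time'],o['position'],o['tool_rot'],o['grip_width'])
for n in ("scene","top"):
    c=vision.camera(n);cv2.imwrite(f"pics/{n}0.png",c["frame"][:,:,::-1]);print(n,c["K"].round(1).tolist(),c["cam_to_world"].round(4).tolist())
    for l in "long_a_mid short_mid pot_mid mixer_top tray_in bay mixing_mid booked_mid reagent_mid".split():
        print(l,[(np.round(d["point"]).tolist(),round(d["conf"],2)) for d in vision.look_for(n,l)])
c=vision.camera("wrist");print(c["hand_eye"].round(4).tolist(),c["K"].round(1).tolist());cv2.imwrite("pics/wrist0.png",c["frame"][:,:,::-1])
print(robot.get_obs()['time'])
E
```

```text
pics
0.0 [0.27913153 0.55836096 0.20258109] [ 2.29845847e-01  9.73226458e-01 -9.85844327e-04 -4.20796543e-04] 0.08733468446401303
scene [[395.6, 0.0, 260.3], [0.0, 395.6, 195.2], [0.0, 0.0, 1.0]] [[0.4534, 0.4649, -0.7605, 1.2587], [0.891, -0.2143, 0.4002, -0.3763], [0.0231, -0.8591, -0.5114, 0.5681], [0.0, 0.0, 0.0, 1.0]]
long_a_mid [([219.0, 190.0], 0.48)]
short_mid [([213.0, 230.0], 0.43)]
pot_mid [([195.0, 258.0], 0.88)]
mixer_top [([174.0, 357.0], 0.87)]
tray_in [([305.0, 101.0], 0.86), ([244.0, 103.0], 0.73), ([211.0, 98.0], 0.72), ([253.0, 273.0], 0.24)]
bay [([251.0, 271.0], 0.86)]
mixing_mid [([170.0, 363.0], 0.65)]
booked_mid [([235.0, 291.0], 0.89)]
reagent_mid []
top [[413.9, 0.0, 254.0], [0.0, 413.9, 183.0], [0.0, 0.0, 1.0]] [[-0.0032, -0.9951, 0.099, 0.4197], [-0.9998, 0.0012, -0.021, 0.0052], [0.0207, -0.099, -0.9949, 1.0747], [0.0, 0.0, 0.0, 1.0]]
long_a_mid [([214.0, 306.0], 0.75)]
short_mid [([211.0, 270.0], 0.72), ([264.0, 206.0], 0.57)]
pot_mid [([210.0, 230.0], 0.7)]
mixer_top []
tray_in [([204.0, 384.0], 0.97), ([135.0, 386.0], 0.86), ([265.0, 384.0], 0.82)]
bay [([132.0, 258.0], 0.75)]
mixing_mid [([190.0, 105.0], 0.76)]
booked_mid [([129.0, 238.0], 0.87)]
reagent_mid [([117.0, 132.0], 0.96), ([214.0, 306.0], 0.16)]
[[0.0008, -0.9573, -0.2892, 0.0805], [1.0, 0.0006, 0.0005, 0.0015], [-0.0003, -0.2892, 0.9573, -0.1816], [0.0, 0.0, 0.0, 1.0]] [[283.4, 0.0, 258.7], [0.0, 283.4, 188.9], [0.0, 0.0, 1.0]]
1.05
```

View pics/top0.png

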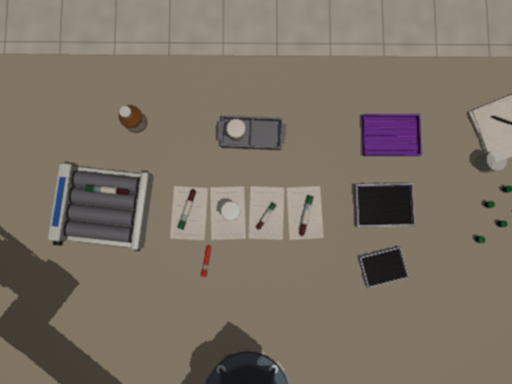

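View pics/scene0.png

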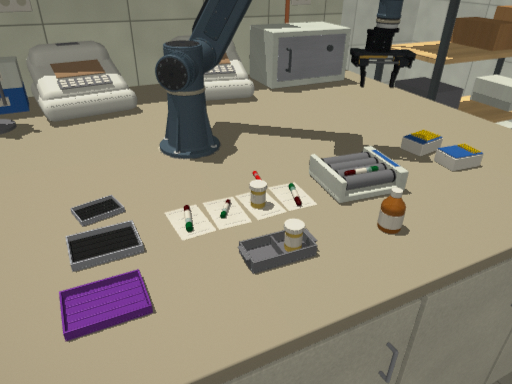

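Candidates in the top image:
- **Long tubes:** (187,210) and (306,215). The one on the mixer at (107,190) stays.
- **Short tube:** green-capped at (266,216). The red look-alike at (206,262) is not meant.
- **Pot:** on the form at (230,211). The booked one at (236,130) stays.
- **Trays:** larger steel at (385,205). Purple at (390,135) and the small steel one at (383,268) are not meant.
- **Empty bay:** (266,133).

Next I'll get coarse positions.

```bash
cat > h.py <<'E'
from rig import robot, vision, job
import numpy as np, cv2
from scipy.spatial.transform import Rotation as Rn
def snap(n):
    o=robot.get_obs(); c=vision.camera(n)
    if n=="wrist":
        T=np.eye(4);T[:3,:3]=Rn.from_quat(o["tool_rot"]).as_matrix();T[:3,3]=o["position"];c["T"]=T@c["hand_eye"]
    else: c["T"]=c["cam_to_world"]
    return c
def onplane(c,px,z):   # px: Nx2 (row,col) -> Nx3 world at height z
    px=np.atleast_2d(px).astype(float)
    d=np.c_[px[:,1],px[:,0],np.ones(len(px))]@np.linalg.inv(c["K"]).T@c["T"][:3,:3].T
    t=c["T"][:3,3]; return t+d*((z-t[2])/d[:,2])[:,None]
def proj(c,P):
    P=np.atleast_2d(P);p=(P-c["T"][:3,3])@c["T"][:3,:3]@c["K"].T;return p[:,[1,0]]/p[:,2:]
def axis(c,mask,z):    # midpoint, length, width, direction angle of a mask's long axis at height z
    P=onplane(c,np.argwhere(mask),z)[:,:2].astype(np.float32)
    (cx,cy),(w,h),a=cv2.minAreaRect(P); a=np.deg2rad(a if w>h else a+90)
    return np.round([cx,cy,max(w,h),min(w,h),(a+np.pi/2)%np.pi-np.pi/2],4)
def need(p,yaw=None):  # rows value to bring TCP to p with tool y axis along world angle yaw (mod pi)
    o=robot.get_obs();R=Rn.from_quat(o["tool_rot"]).as_matrix();d=R.T@(np.array(p)-o["position"])
    y=np.arctan2(R[1,1],R[0,1]); t=0 if yaw is None else -((yaw-y+np.pi/2)%np.pi-np.pi/2)
    print("pos",o["position"].round(4),"yaw",y.round(3),"rows",(d/.3).round(4),(t/2/np.pi).round(4),"mm",(d*1e3).round(1),"deg",np.rad2deg(t).round(1),"q6",o["q"][5].round(2),"t",o["time"])
E
python3 - <<'E'
from h import *
c=snap("top")
for l,z in (("long_a_mid",.008),("short_mid",.0065),("mixing_mid",.0633),("tray_in",.02),("bay",.03),("pot_mid",.066),("booked_mid",.07),("mixer_top",.07)):
    for d in vision.outline_of("top",l): print(l,round(d["conf"],2),np.round(d["point"]),axis(c,d["mask"],z))
print(onplane(c,[[210,187],[215,306],[216,266]],.008).round(3), onplane(c,[[207,230]],.066),onplane(c,[[205,100]],.065))
need([.42,.05,.25],np.pi/2)
E
```

```text
long_a_mid 0.6 [214. 305.] [ 0.4433 -0.1483  0.1068  0.0192 -0.2223]
short_mid 0.67 [213. 269.] [ 0.4427 -0.0461  0.0786  0.0157 -0.5953]
short_mid 0.55 [265. 205.] [ 0.3271  0.1082  0.0714  0.0129 -0.1294]
mixing_mid 0.7 [189. 104.] [0.5064 0.344  0.1081 0.0172 1.4721]
tray_in 0.84 [203. 379.] [ 0.469  -0.3497  0.1585  0.1102  1.5696]
tray_in 0.81 [268. 383.] [ 0.312  -0.3418  0.1163  0.0846 -1.319 ]
tray_in 0.6 [135. 385.] [ 0.653  -0.3747  0.1548  0.1115 -1.5705]
tray_in 0.34 [117. 129.] [0.6939 0.2979 0.0821 0.0583 0.7847]
bay 0.98 [133. 254.] [ 0.6542 -0.01    0.1753  0.0876  1.5292]
pot_mid 0.73 [212. 230.] [0.4535 0.043  0.0448 0.0428 0.7869]
booked_mid 0.77 [130. 239.] [ 6.525e-01  3.170e-02  5.280e-02  4.200e-02 -6.000e-04]
mixer_top 0.82 [210.  99.] [0.4606 0.3551 0.2318 0.1966 1.4556]
[[ 0.456  0.155  0.008]
 [ 0.443 -0.151  0.008]
 [ 0.44  -0.048  0.008]] [[0.46135871 0.04246504 0.066     ]] [[0.46698161 0.35686923 0.065     ]]
pos [0.2796 0.559  0.2035] yaw 1.107 rows [-1.1776 -1.3079 -0.1549] -0.0738 mm [-353.3 -392.4  -46.5] deg -26.6 q6 -0.18 t 1.5
```

```bash
python3 -m handwheel '[[-0.2,-0.22,-0.03,-0.015],[-0.4,-0.44,-0.08,-0.04],[-0.6,-0.65,-0.15,-0.074],[-0.6,-0.65,-0.15,-0.074],[-0.6,-0.65,-0.15,-0.074],[-0.6,-0.65,-0.15,-0.074],[-0.6,-0.65,-0.15,-0.074],[-0.6,-0.65,-0.15,-0.074],[-0.6,-0.65,-0.15,-0.074],[-0.6,-0.65,-0.15,-0.074]]' 100; python3 - <<'E'
from h import *
c=snap("wrist");cv2.imwrite("pics/w1.png",c["frame"][:,:,::-1])
for l,z in (("mixing_mid",.0633),("long_a_mid",.008),("mixer_top",.07),("pot_mid",.066)):
    for d in vision.outline_of("wrist",l): print(l,round(d["conf"],2),np.round(d["point"]),axis(c,d["mask"],z))
need([.42,.0,.25],np.pi/2)
E
```

```text
time: 2.33
position: [0.3534, 0.3046, 0.2487]
tool_rot: [-0.0, 1.0, 0.0, 0.0]
ft_force: [-0.2, 0.2, -0.4]
grip_width: 0.0865
grip_force: 0.0
long_a_mid 0.52 [214. 167.] [ 0.4463  0.1599  0.0838  0.0176 -0.3128]
mixer_top 0.86 [209. 294.] [0.4547 0.3619 0.2163 0.2045 1.4592]
pot_mid 0.84 [222.  85.] [ 0.4369  0.0626  0.0784  0.0346 -1.1152]
pos [0.3528 0.3049 0.2482] yaw 1.574 rows [-0.2209 -1.0171 -0.006 ] 0.0005 mm [ -66.3 -305.1   -1.8] deg 0.2 q6 -1.1 t 2.5833
```

View pics/w1.png

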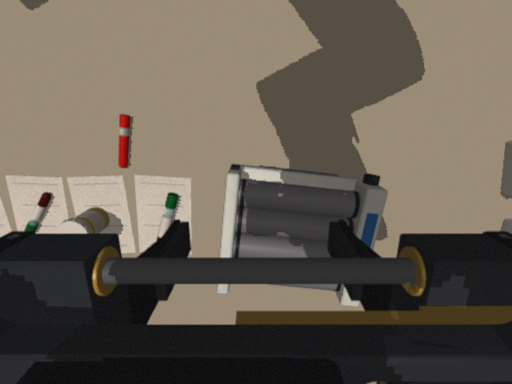

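The wrist view shows the mixer half-hidden by the gripper, with the visible area on the robot side of the TCP. The red look-alike is at (140,124) and one long tube at (215,168). I'll move further out so nothing hides the targets.

```bash
python3 -m handwheel '[[-0.66,0,0,0],[-0.66,0,0,0],[-0.66,0,0,0],[-0.66,0,0,0],[-0.66,0,0,0],[-0.66,0,0,0],[-0.66,0,0,0],[-0.66,0,0,0]]' ; python3 - <<'E'
from h import *
c=snap("wrist");cv2.imwrite("pics/w2.png",c["frame"][:,:,::-1])
for l,z in (("mixing_mid",.0633),("long_a_mid",.008),("mixer_top",.07),("pot_mid",.066)):
    for d in vision.outline_of("wrist",l): print(l,round(d["conf"],2),np.round(d["point"]),axis(c,d["mask"],z))
need([.55,.02,.25],np.pi/2)
E
python3 -m handwheel '[[0,-0.94,0,0],[0,-0.94,0,0],[0,-0.94,0,0],[0,-0.94,0,0],[0,-0.94,0,0],[0,-0.94,0,0],[0,-0.94,0,0],[0,-0.94,0,0],[0,-0.94,0,0],[0,-0.94,0,0],[0,-0.94,0,0]]' ; python3 - <<'E'
from h import *
c=snap("wrist");cv2.imwrite("pics/w3.png",c["frame"][:,:,::-1])
for l,z in (("short_mid",.0065),("long_a_mid",.008),("pot_mid",.066)):
    for d in vision.outline_of("wrist",l): print(l,round(d["conf"],2),np.round(d["point"]),axis(c,d["mask"],z))
need([.55,.02,.25],np.pi/2)
E
```

```text
time: 3.25
position: [0.5498, 0.3047, 0.2475]
tool_rot: [-0.001, 1.0, -0.0, -0.002]
ft_force: [0.3, -1.4, -0.0]
grip_width: 0.0872
grip_force: 0.0
mixing_mid 0.57 [131. 287.] [0.5041 0.3431 0.107  0.0171 1.4524]
mixer_top 0.71 [ 88. 303.] [0.4621 0.3609 0.218  0.1949 1.4623]
pot_mid 0.81 [87. 52.] [0.4557 0.0592 0.0781 0.0467 1.3386]
pot_mid 0.27 [ 86. 304.] [0.4617 0.3617 0.2186 0.1948 1.4589]
pos [0.55   0.3047 0.2489] yaw 1.573 rows [ 0.0024 -0.949  -0.0035] 0.0004 mm [   0.7 -284.7   -1.1] deg 0.1 q6 -1.24 t 3.5
time: 4.42
position: [0.5513, 0.0237, 0.2487]
tool_rot: [-0.001, 1.0, 0.0, 0.0]
ft_force: [0.4, -0.4, -1.0]
grip_width: 0.087
grip_force: 0.0
short_mid 0.78 [ 10. 316.] [ 0.3546  0.1008  0.0256  0.0142 -0.1323]
short_mid 0.73 [ 76. 205.] [ 0.4408 -0.0473  0.0805  0.015  -0.5777]
long_a_mid 0.65 [ 81. 132.] [ 0.4426 -0.1504  0.107   0.0197 -0.2231]
pot_mid 0.56 [ 84. 276.] [0.4526 0.0427 0.0461 0.0453 0.8125]
pos [0.5515 0.0236 0.2486] yaw 1.574 rows [ 0.0051 -0.012  -0.0047] 0.0005 mm [ 1.5 -3.6 -1.4] deg 0.2 q6 -1.73 t 4.6167
```

View pics/w2.png

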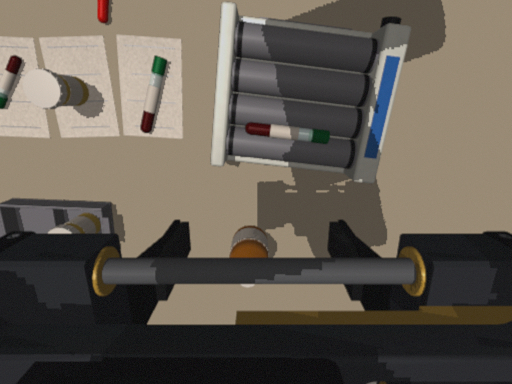

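View pics/w3.png

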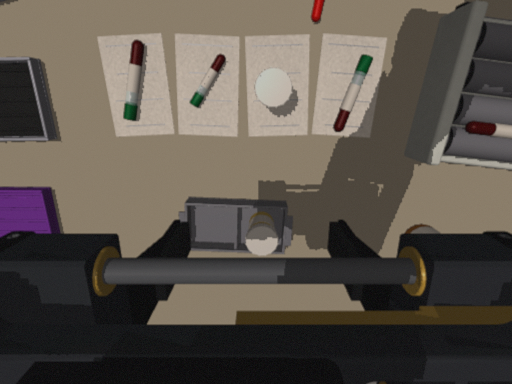

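w3 shows the short tube with a green cap at (80,208), the long ones at (80,134) and (92,355), and the pot lid at (87,273). It also shows the empty bay at (225,212), with the booked pot to its right. w2 shows the taken groove, with two free grooves between the other rollers. I'll now do the close crop check and fit the second long tube and the roller ends.

```bash
python3 - <<'E'
from h import *
c=snap("wrist");f=c["frame"]
cv2.imwrite("pics/crop.png",cv2.resize(f[20:150,90:400,::-1],None,fx=2.5,fy=2.5,interpolation=cv2.INTER_CUBIC))
for l,z in (("long_a_mid",.008),("short_mid",.0065),("bay",.03),("booked_mid",.07),("pot_mid",.066)):
    for d in vision.outline_of("wrist",l): print(l,round(d["conf"],2),np.round(d["point"]),axis(c,d["mask"],z))
hsv=cv2.cvtColor(f,cv2.COLOR_RGB2HSV)
m=np.zeros(f.shape[:2],bool);m[45:140,328:380]=1
for name,mm in (("sat",m&(hsv[...,1]>110)),):
    print(name,mm.sum(),axis(c,mm,.008))
print(onplane(c,[[57,368],[130,340]],.008).round(4))
# bay corners at floor/top: inner corners
print(onplane(c,[[203,191],[203,241],[245,190],[247,239]],.03).round(4))
# rollers from w2: rebuild its pose
w=dict(c);T=np.eye(4);T[:3,:3]=np.array([[-1,0,0],[0,1,0],[0,0,-1.]]);T[:3,3]=[.55,.3047,.2485];w["T"]=T@c["hand_eye"]
print(onplane(w,[[45,238],[52,376],[150,228],[152,355],[83,236],[88,368]],.045).round(4))
E
```

```text
long_a_mid 0.71 [ 82. 136.] [ 0.4418 -0.1502  0.1094  0.021  -0.2501]
short_mid 0.84 [ 80. 204.] [ 0.4406 -0.0461  0.0796  0.0145 -0.6064]
short_mid 0.57 [ 11. 316.] [ 0.3549  0.1016  0.025   0.0153 -0.0687]
bay 0.79 [221. 226.] [ 0.6509 -0.0096  0.1726  0.0908  1.5297]
pot_mid 0.73 [ 85. 274.] [0.4521 0.0425 0.0452 0.0445 0.7532]
sat 354 [ 0.4591  0.1567  0.1058  0.0144 -0.3133]
[[0.4107 0.1741 0.008 ]
 [0.5088 0.1444 0.008 ]]
[[ 0.6152 -0.0757  0.03  ]
 [ 0.6149 -0.0008  0.03  ]
 [ 0.6851 -0.0818  0.03  ]
 [ 0.6883 -0.0049  0.03  ]]
[[0.4016 0.281  0.045 ]
 [0.4093 0.4518 0.045 ]
 [0.5313 0.2647 0.045 ]
 [0.5339 0.4381 0.045 ]
 [0.4455 0.2775 0.045 ]
 [0.4514 0.4466 0.045 ]]
```

View pics/crop.png

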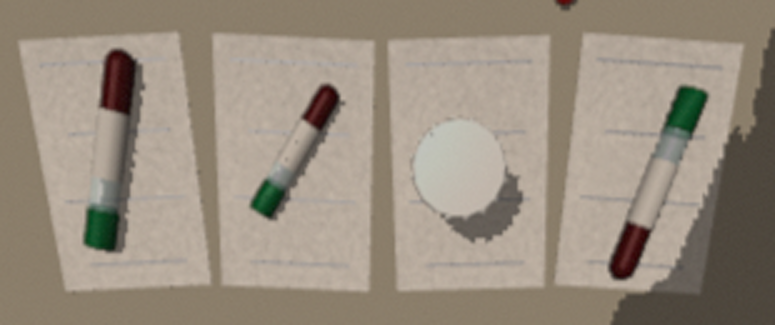

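The crop confirms the choice: the green-capped short tube, two long tubes and a white-lidded pot, with the red tube outside. I'll start with the right-hand long tube: x 0.459, y 0.157, axis angle -0.31.

```bash
python3 -m handwheel '[[0.309,0.449,0.2,0.05],[0.309,0.449,0.2,0.05],[0.309,0.449,0.3,0.05],[0.309,0.449,0.4,0.05],[0.309,0.449,0.5,0.05],[0.309,0.449,0.6,0.05],[0.309,0.449,0.66,0.05],[0.309,0.449,0.66,0.05],[0.309,0.449,0.66,0.05],[0.309,0.449,0.69,0.05],[0.309,0.449,0.72,0.05],[0.309,0.449,0.75,0.05],[0.309,0.449,0.77,0.05],[0.309,0.449,0.79,0.05],[0.309,0.449,0.79,0.05],[0.309,0.449,0.79,0.05]]' 65; python3 - <<'E'
from h import *
c=snap("scene");cv2.imwrite("pics/s1.png",cv2.resize(c["frame"][130:260,200:400,::-1],None,fx=4,fy=4))
print(proj(c,[[.459,.157,.008]]))
E
```

```text
time: 6.25
position: [0.4587, 0.1568, 0.0114]
tool_rot: [0.156, 0.988, -0.0, -0.0]
ft_force: [0.4, 1.0, 0.3]
grip_width: 0.0564
grip_force: 0.0
[[193.52177833 295.92769195]]
```

View pics/s1.png

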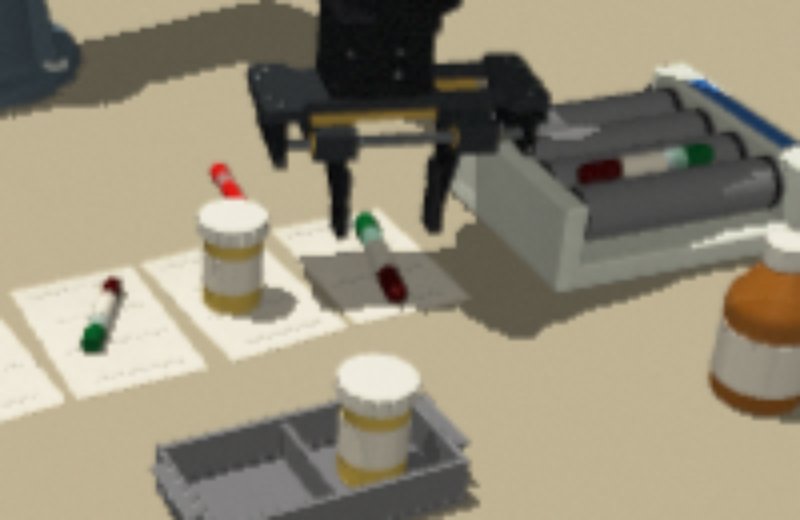

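The fingers straddle the tube at crop (385,250), but the tips seem slightly high or back. I'll check the projection before closing.

```bash
python3 - <<'E'
from h import *
c=snap("scene")
o=robot.get_obs();R=Rn.from_quat(o["tool_rot"]).as_matrix();p=o["position"]
for s in(-1,1):
  for z in (.008,-.011):
    q=proj(c,p+R@[0,s*.028,z])[0];print(s,z,((q-[130,200])*4).round())
d=vision.outline_of("scene","long_a_mid")
for e in d: print(e["conf"],e["point"],axis(c,e["mask"],.008))
print(((proj(c,[[.4107,.1741,.008],[.5088,.1444,.008]])-[130,200])*4).round(), o["position"],o["q"])
E
```

```text
-1 0.008 [262. 344.]
-1 -0.011 [238. 346.]
1 0.008 [257. 422.]
1 -0.011 [234. 424.]
0.58 [250.1, 273.5] [ 0.6504 -0.0018  0.1877  0.118   1.5203]
0.51 [234.2, 292.9] [ 0.6198  0.0511  0.1315  0.0469 -0.5632]
0.45 [216.9, 190.8] [ 0.4461 -0.1538  0.1103  0.0136 -0.2422]
[[218. 369.]
 [292. 406.]] [0.45890604 0.15684697 0.01171677] [ 9.84107514e-02  6.80576604e-01  1.92484348e+00 -2.10923705e-06
  5.35892199e-01 -1.15928697e+00]
```

```bash
python3 - <<'E'
from h import *
c=snap("scene");cv2.imwrite("pics/s2.png",cv2.resize(c["frame"][140:215,255:345,::-1],None,fx=8,fy=8,interpolation=cv2.INTER_CUBIC))
E
```

```text
(no output)
```

View pics/s2.png

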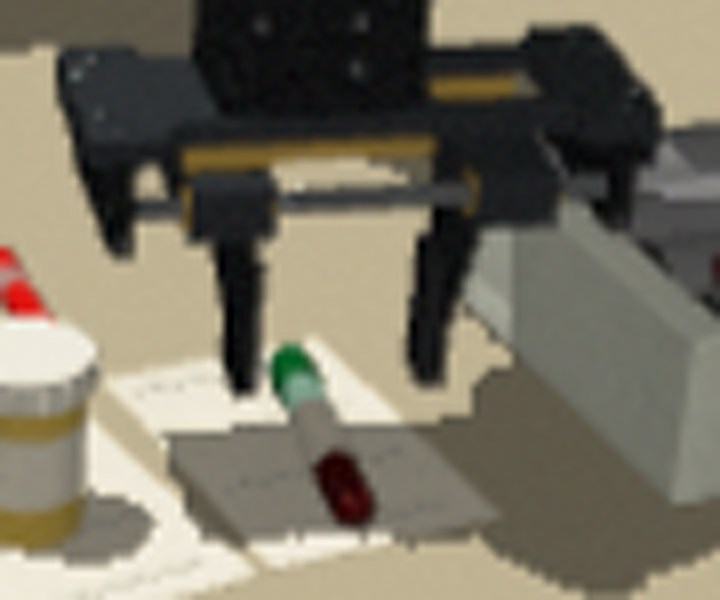

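```bash
python3 - <<'E'
from h import *
c=snap("scene");o=robot.get_obs();R=Rn.from_quat(o["tool_rot"]).as_matrix();p=o["position"]
for v in ([0,-.095,-.062],[0,.095,-.062],[-.037,-.095,-.062],[-.037,.095,-.062],[0,-.035,.008],[0,.035,.008]):
    print(v,((proj(c,p+R@v)[0]-[140,255])*8).round()[::-1])
for l in("mixer_top",): 
  d=vision.outline_of("scene",l)[0];print(d["conf"])
w=snap("wrist")
cv2.imwrite("pics/w4.png",w["frame"][:,:,::-1])
for v in ([.459,.157,.008],[.4107,.1741,.008],[.5088,.1444,.008]): print(proj(w,[v]).round())
print([proj(w,p+R@[0,s*.03,.008]).round() for s in(-1,1)])
E
```

```text
[0, -0.095, -0.062] [ 65. 276.]
[0, 0.095, -0.062] [609. 247.]
[-0.037, -0.095, -0.062] [ 83. 329.]
[-0.037, 0.095, -0.062] [644. 297.]
[0, -0.035, 0.008] [229. 445.]
[0, 0.035, 0.008] [423. 432.]
0.76
[[222. 256.]]
[[150. 258.]]
[[284. 261.]]
[array([[219., 215.]]), array([[219., 298.]])]
```

View pics/w4.png

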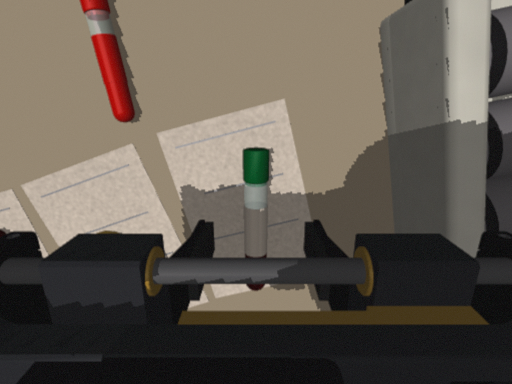

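The wrist view shows the tube centred between the fingers: cap at (165,256), fingertips at columns 207 and 308. The drawn fingertips look about 18 mm shorter than specified, so closing will tell which is right: 16 mm means a real grip.

```bash
python3 -m handwheel '[[0,0,0,0],[0,0,0,0],[0,0,0,0],[0,0,0,0],[0,0,0,0],[0,0,0,0],[0,0,0,0],[0,0,0,0]]' 0 12
```

```text
time: 7.27
position: [0.4588, 0.1568, 0.0115]
tool_rot: [0.156, 0.988, -0.0, -0.0]
ft_force: [0.2, -0.5, -0.3]
grip_width: 0.0112
grip_force: 0.0
```

```bash
python3 - <<'E'
from h import *
w=snap("wrist");s=snap("scene");o=robot.get_obs();print(o["grip_width"],o["grip_force"])
a=cv2.resize(w["frame"][130:300,190:330],(480,583));b=cv2.resize(s["frame"][150:220,275:315],(316,583)[:2] if 0 else (320,583))
cv2.imwrite("pics/x5.png",np.hstack([a,b])[:,:,::-1])
E
```

```text
0.0044748273445751035 0.0
```

View pics/x5.png

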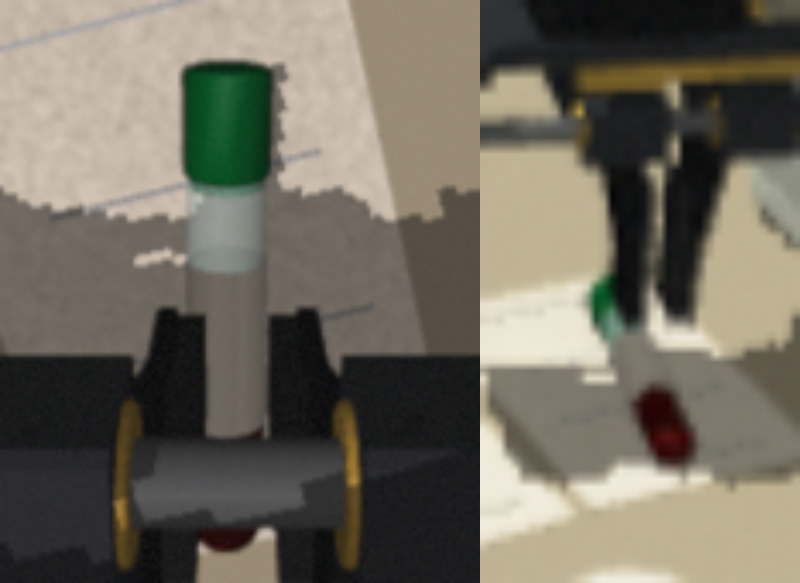

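The fingers passed over the tube. At TCP z = 0.0115 the real tips sit near z ≈ 0.023–0.028 in both cameras, so the gripper is about 20 mm shorter than stated. I'll open and feel for the bench in small steps.

```bash
python3 -m handwheel '[[0,0,0,0],[0,0,0,0],[0,0,0,0],[0,0,0,0],[0,0,0,0],[0,0,0.015,0],[0,0,0.03,0],[0,0,0.043,0],[0,0,0.043,0],[0,0,0.043,0],[0,0,0.043,0]]' 50; for i in 1 2; do python3 - <<'E'
from h import *
s=snap("scene");o=robot.get_obs();print(o["position"].round(4),o["ft_force"].round(1))
f=s["frame"][150:215,265:330]
g=f.max(2)<45
r=np.argwhere(g); 
for lo,hi in((0,32),(32,65)):
    q=r[(r[:,1]>=lo)&(r[:,1]<hi)]
    print("lowest dark",q[q[:,0]>q[:,0].max()-2]+[150,265])
E
done
```

```text
time: 8.28
position: [0.4587, 0.1568, -0.0015]
tool_rot: [0.156, 0.988, -0.0, -0.0]
ft_force: [0.8, 0.3, -0.6]
grip_width: 0.0435
grip_force: 0.0
[ 0.4588  0.1569 -0.0014] [-0.8  0.2  0.7]
lowest dark [[201 296]
 [202 296]]
lowest dark [[199 297]
 [199 298]
 [200 297]
 [200 299]]
[ 0.4588  0.1569 -0.0013] [-0.6  0.5  0.9]
lowest dark [[201 296]
 [202 296]]
lowest dark [[199 297]
 [199 298]
 [199 299]
 [200 297]
 [200 299]]
```

```bash
python3 -m handwheel '[[0,0,0.003,0],[0,0,0.007,0],[0,0,0.01,0],[0,0,0.013,0],[0,0,0.013,0],[0,0,0.013,0]]' 50;  python3 -m handwheel '[[0,0,0,0],[0,0,0,0],[0,0,0,0],[0,0,0,0],[0,0,0,0],[0,0,0,0],[0,0,0,0]]' 0 12
```

```text
time: 8.88
position: [0.4587, 0.1569, -0.0053]
tool_rot: [0.156, 0.988, -0.0, -0.0]
ft_force: [-0.5, 0.2, 0.2]
grip_width: 0.0437
grip_force: 0.0
time: 9.47
position: [0.4587, 0.1566, -0.0048]
tool_rot: [0.156, 0.988, -0.0, 0.0]
ft_force: [-1.3, -1.5, 9.9]
grip_width: 0.0077
grip_force: 10.8
```

```bash
python3 -m handwheel '[[0,0,0,0],[0,0,0,0],[0,0,0,0],[0,0,0,0],[0,0,0.007,0],[0,0,0.013,0],[0,0,0.02,0],[0,0,0.026,0],[0,0,0.026,0],[0,0,0.026,0]]' 50;  python3 -m handwheel '[[0,0,0.003,0],[0,0,0.007,0],[0,0,0.007,0],[0,0,0.007,0]]'; python3 - <<'E'
from h import *
s=snap("wrist");d=vision.outline_of("wrist","long_a_mid")
for e in d: print(e["conf"],e["point"],axis(s,e["mask"],.008))
E
```

```text
time: 10.3
position: [0.4586, 0.1568, -0.0133]
tool_rot: [0.156, 0.988, -0.0, -0.0]
ft_force: [0.2, -0.3, -0.6]
grip_width: 0.0435
grip_force: 0.0
time: 10.63
position: [0.4587, 0.1569, -0.0152]
tool_rot: [0.156, 0.988, -0.0, -0.0]
ft_force: [0.1, -0.4, -0.6]
grip_width: 0.0432
grip_force: 0.0
```

```bash
python3 -m handwheel '[[0,0,0,0],[0,0,0,0],[0,0,0,0],[0,0,0,0],[0,0,0,0],[0,0,0,0],[0,0,0,0]]' 0 10
```

```text
time: 11.32
position: [0.4588, 0.1569, -0.0151]
tool_rot: [0.156, 0.988, -0.0, 0.0]
ft_force: [-0.6, 0.1, -0.6]
grip_width: 0.0159
grip_force: 10.0
```

Gripped at the full 15.9 mm. Real tips ≈ TCP z + 0.020, so the tube axis sits at about TCP z + 0.023. Next: lift and carry over the middle groove.

```bash
python3 -m handwheel '[[0,0,-0.06,0],[0,0,-0.15,0],[0,0,-0.28,0],[0,0,-0.416,0],[0.195,0.648,-0.416,0.218],[0.195,0.648,-0.416,0.218],[0.195,0.648,-0.416,0.218],[0.195,0.648,-0.416,0.218],[0.195,0.648,-0.416,0.218],[0.195,0.648,-0.416,0.218],[0.195,0.648,-0.416,0.218],[0.195,0.648,-0.416,0.218],[0.195,0.648,-0.416,0.218],[0.195,0.648,-0.416,0.218],[0.195,0.648,-0.416,0.218],[0.195,0.648,-0.416,0.218],[0.195,0.648,-0.416,0.218],[0.195,0.648,-0.416,0.218]]'; python3 - <<'E'
from h import *
need([.4635,.360,.0465],1.458+np.pi/2)
s=snap("scene");c=snap("wrist")
cv2.imwrite("pics/x6.png",np.hstack([c["frame"],cv2.resize(s["frame"][90:210,280:410],(416,384))])[:,:,::-1][:, :])
im=cv2.imread("pics/x6.png");cv2.imwrite("pics/x6.png",cv2.resize(im,(800,331)))
for cam,C in(("scene",s),("wrist",c)):
  for l in ("mixing_mid","mixer_top"):
    for e in vision.outline_of(cam,l): print(cam,l,e["conf"],np.round(e["point"]),axis(C,e["mask"],.0633))
E
```

```text
time: 12.82
position: [0.4627, 0.3597, 0.1095]
tool_rot: [0.745, 0.667, -0.0, -0.0]
ft_force: [0.2, -0.8, -0.6]
grip_width: 0.0151
grip_force: 10.0
pos [0.4627 0.3597 0.1095] yaw -0.11 rows [0.0015 0.0027 0.2099] 0.0004 mm [ 0.4  0.8 63. ] deg 0.1 q6 0.58 t 12.8167
scene mixing_mid 0.5 [172. 363.] [0.5054 0.3407 0.1187 0.029  1.4688]
scene mixer_top 0.67 [146. 353.] [0.3391 0.4734 0.1357 0.0409 1.4599]
scene mixer_top 0.64 [210. 226.] [ 0.5278 -0.0847  0.0793  0.0131 -0.579 ]
scene mixer_top 0.6 [175. 360.] [0.5024 0.3295 0.2843 0.2735 1.4847]
wrist mixing_mid 0.76 [190. 310.] [0.5067 0.362  0.0683 0.0187 1.4612]
wrist mixer_top 0.76 [127. 254.] [0.4629 0.3609 0.2214 0.196  1.461 ]
```

View pics/x6.png

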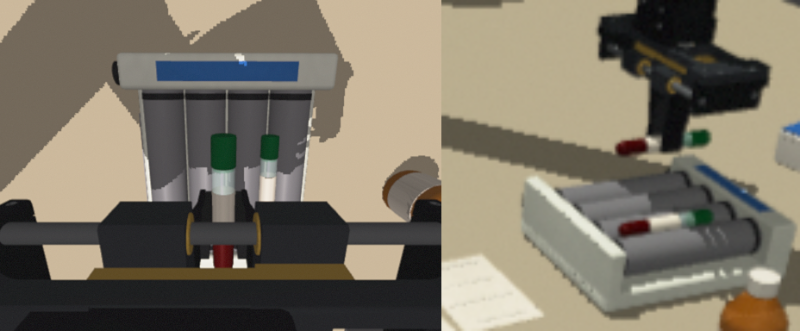

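The tube hangs over the middle groove, parallel to the rollers: wrist (150,223), groove line at column 228. The neighbour's cap is at (148,270). Next: lower it.

```bash
python3 -m handwheel '[[0.001,0.002,0.07,0],[0.001,0.002,0.13,0],[0.001,0.002,0.17,0],[0.001,0.002,0.19,0],[0.001,0.002,0.2,0],[0.001,0.002,0.205,0],[0.001,0.002,0.21,0],[0.001,0.002,0.21,0],[0.001,0.002,0.21,0]]'; python3 - <<'E'
from h import *
s=snap("scene");cv2.imwrite("pics/x7.png",cv2.resize(s["frame"][120:200,300:410,::-1],None,fx=7,fy=7,interpolation=cv2.INTER_CUBIC))
E
```

```text
time: 13.87
position: [0.464, 0.3603, 0.0473]
tool_rot: [0.746, 0.666, 0.001, 0.0]
ft_force: [0.6, 0.9, 0.0]
grip_width: 0.0158
grip_force: 10.0
```

View pics/x7.png

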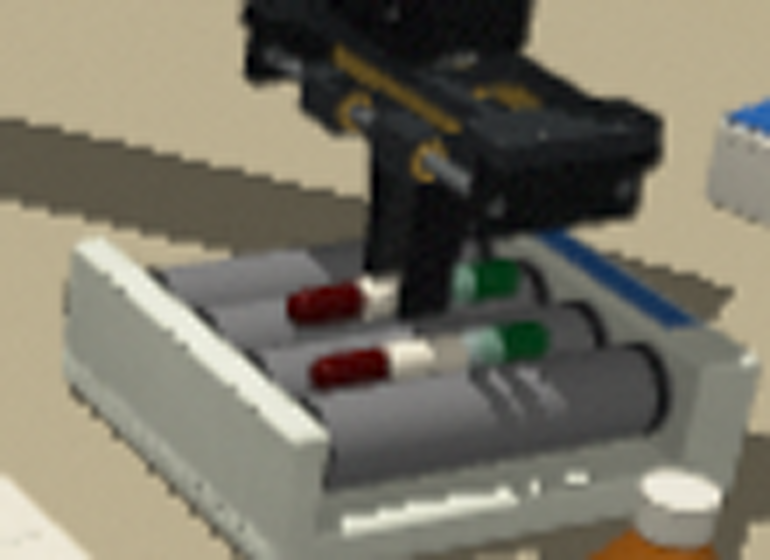

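```bash
python3 -m handwheel '[[0,0,0.004,0],[0,0,0.008,0],[0,0,0.008,0],[0,0,0.008,0]]'; python3 -m handwheel '[[0,0,0,0],[0,0,0,0],[0,0,0,0],[0,0,0,0],[0,0,0,0],[0,0,-0.03,0],[0,0,-0.08,0],[0,0,-0.18,0],[0,0,-0.28,0],[0,0,-0.4,0],[0,0,-0.5,0],[0,0,-0.5,0],[0,0,-0.5,0]]' 28; python3 - <<'E'
from h import *
c=snap("wrist")
for e in vision.outline_of("wrist","mixing_mid"): print(e["conf"],np.round(e["point"]),axis(c,e["mask"],.0633))
s=snap("top")
for l in("mixing_mid","long_a_mid"):
  for e in vision.outline_of("top",l): print(e["conf"],np.round(e["point"]),axis(s,e["mask"],.0633))
need([.4425,-.150,.1],-.225+np.pi/2)
E
```

```text
time: 14.25
position: [0.464, 0.3603, 0.0453]
tool_rot: [0.746, 0.666, 0.001, 0.0]
ft_force: [-0.7, -0.0, 5.7]
grip_width: 0.0157
grip_force: 12.3
time: 15.33
position: [0.4639, 0.3607, 0.1963]
tool_rot: [0.746, 0.666, 0.002, 0.0]
ft_force: [-0.6, 0.1, -0.5]
grip_width: 0.0242
grip_force: 0.0
0.75 [178. 296.] [0.5055 0.3431 0.1051 0.0197 1.4547]
0.72 [202.  98.] [0.4673 0.3624 0.1076 0.0173 1.4731]
0.69 [191. 104.] [0.5056 0.3441 0.1082 0.0214 1.448 ]
0.31 [215. 307.] [ 0.4421 -0.1404  0.0967  0.016  -0.2617]
0.73 [213. 305.] [ 0.4428 -0.1402  0.0979  0.016  -0.2435]
0.5 [203. 382.] [ 0.4693 -0.3356  0.1499  0.1077 -1.5531]
pos [0.4622 0.3594 0.1923] yaw -0.112 rows [-1.6941  0.1256  0.3113] -0.232 mm [-508.2   37.7   93.4] deg -83.5 q6 0.58 t 15.5833
```

Long tube 1 is seated in the middle groove at (0.467, 0.362), and its neighbour hasn't moved. Next is the left-hand long tube.

```bash
python3 -m handwheel '[[-0.85,0.121,0.2,-0.2306],[-0.85,0.121,0.2,-0.2306],[-0.85,0.121,0.2,-0.2306],[-0.85,0.121,0.2,-0.2306],[-0.85,0.121,0.2,-0.2306],[-0.85,0.121,0.2,-0.2306],[-0.85,0.121,0.2,-0.2306],[-0.85,0.121,0.2,-0.2306],[-0.85,0.121,0.2,-0.2306],[-0.85,0.121,0.2,-0.2306],[-0.85,0.121,0.2,-0.2306],[-0.85,0.121,0.2,-0.2306],[-0.85,0.121,0.2,-0.2306],[-0.85,0.121,0.2,-0.2306]]' 50; python3 -m handwheel '[[-0.103,-0.842,0,0],[-0.103,-0.842,0,0],[-0.103,-0.842,0,0],[-0.103,-0.842,0,0],[-0.103,-0.842,0,0],[-0.103,-0.842,0,0],[-0.103,-0.842,0,0],[-0.103,-0.842,0.1,0],[-0.103,-0.842,0.2,0],[-0.103,-0.842,0.2,0],[-0.103,-0.842,0.2,0]]'; python3 - <<'E'
from h import *
c=snap("wrist")
for l in("mixing_mid","long_a_mid"):
  for e in vision.outline_of("wrist",l): print(e["conf"],np.round(e["point"]),axis(c,e["mask"],.008))
need([.4425,-.150,-.0148],-.235+np.pi/2)
E
```

```text
time: 16.75
position: [0.4706, 0.1026, 0.1334]
tool_rot: [0.118, 0.993, -0.0, -0.001]
ft_force: [0.4, 0.3, -0.2]
grip_width: 0.0431
grip_force: 0.0
time: 17.67
position: [0.4413, -0.1492, 0.0731]
tool_rot: [0.117, 0.993, 0.001, -0.002]
ft_force: [0.7, 0.0, -0.7]
grip_width: 0.0436
grip_force: 0.0
0.7 [196. 258.] [ 0.4439 -0.1501  0.1108  0.0178 -0.2273]
pos [ 0.4437 -0.1503  0.0755] yaw 1.337 rows [4.700e-03 3.000e-04 3.008e-01] 0.0002 mm [ 1.4  0.1 90.3] deg 0.1 q6 -1.9 t 17.8167
```

Aligned. Lowering and gripping now.

```bash
python3 -m handwheel '[[0,0,0.1,0],[0,0,0.19,0],[0,0,0.24,0],[0,0,0.27,0],[0,0,0.285,0],[0,0,0.298,0],[0,0,0.298,0],[0,0,0.298,0]]'; python3 -m handwheel '[[0,0,0,0],[0,0,0,0],[0,0,0,0],[0,0,0,0],[0,0,0,0],[0,0,0,0],[0,0,0,0],[0,0,0,0]]' 0 10
```

```text
time: 18.48
position: [0.4434, -0.1506, -0.0144]
tool_rot: [0.117, 0.993, -0.0, 0.001]
ft_force: [0.2, -0.1, -0.4]
grip_width: 0.0433
grip_force: 0.0
time: 19.15
position: [0.4428, -0.1504, -0.015]
tool_rot: [0.117, 0.993, -0.0, 0.0]
ft_force: [-0.3, -0.3, 1.2]
grip_width: 0.0154
grip_force: 10.0
```

```bash
python3 -m handwheel '[[0,0,-0.06,0],[0,0,-0.15,0],[0,0,-0.28,0],[0,0,-0.416,0],[0.202,0.843,-0.416,0.2306],[0.202,0.843,-0.416,0.2306],[0.202,0.843,-0.416,0.2306],[0.202,0.843,-0.416,0.2306],[0.202,0.843,-0.416,0.2306],[0.202,0.843,-0.416,0.2306],[0.202,0.843,-0.416,0.2306],[0.202,0.843,-0.416,0.2306],[0.202,0.843,-0.416,0.2306],[0.202,0.843,-0.416,0.2306],[0.202,0.843,-0.416,0.2306],[0.202,0.843,-0.416,0.2306],[0.202,0.843,-0.416,0.2306],[0.202,0.843,-0.416,0.2306],[0.202,0.843,-0.416,0.2306]]';  python3 -m handwheel '[[0.841,-0.159,0,0],[0.841,-0.159,0,0],[0.841,-0.159,0,0],[0.841,-0.159,0,0],[0.841,-0.159,0,0],[0.841,-0.159,0,0],[0.841,-0.159,0,0],[0.841,-0.159,0,0],[0.841,-0.159,0,0],[0.841,-0.159,0,0]]'; python3 - <<'E'
from h import *
c=snap("wrist");cv2.imwrite("pics/x8.png",c["frame"][:,:,::-1])
for l in("mixing_mid","mixer_top"):
  for e in vision.outline_of("wrist",l): print(e["conf"],np.round(e["point"]),axis(c,e["mask"],.0633))
need([.424,.3655,.0465],1.46+np.pi/2)
E
```

```text
time: 20.73
position: [0.4421, 0.1098, 0.1095]
tool_rot: [0.745, 0.667, -0.0, -0.0]
ft_force: [0.5, 0.7, 0.5]
grip_width: 0.0158
grip_force: 10.0
time: 21.57
position: [0.4227, 0.3641, 0.1093]
tool_rot: [0.746, 0.666, -0.001, 0.0]
ft_force: [0.6, -0.9, 0.4]
grip_width: 0.0155
grip_force: 10.0
0.74 [191. 357.] [0.5071 0.3618 0.0683 0.0186 1.4557]
0.96 [121. 308.] [0.4636 0.3618 0.2199 0.1995 1.4711]
pos [0.4234 0.3641 0.1096] yaw -0.114 rows [0.0051 0.0017 0.2103] -0.0005 mm [ 1.5  0.5 63.1] deg -0.2 q6 0.62 t 21.7167
```

View pics/x8.png

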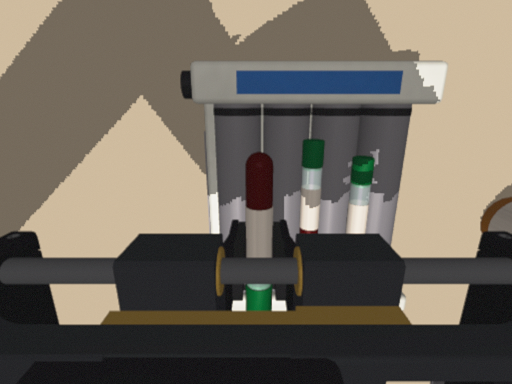

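The tube at (180,259) lines up with the free groove, whose line is at column 262. Tube 1 sits in the middle groove at (190,312). Next: lower and release.

```bash
python3 -m handwheel '[[0.003,0.003,0.07,0],[0.003,0.003,0.13,0],[0.003,0.003,0.17,0],[0.003,0.003,0.19,0],[0.003,0.003,0.2,0],[0.003,0.003,0.207,0],[0.003,0.003,0.213,0],[0.003,0.003,0.217,0],[0.003,0.003,0.217,0],[0.003,0.003,0.217,0]]'; python3 -m handwheel '[[0,0,0,0],[0,0,0,0],[0,0,0,0],[0,0,0,0],[0,0,0,0],[0,0,-0.03,0],[0,0,-0.08,0],[0,0,-0.18,0],[0,0,-0.28,0],[0,0,-0.4,0],[0,0,-0.5,0],[0,0,-0.5,0],[0,0,-0.5,0]]' 28; python3 - <<'E'
from h import *
s=snap("top")
for l,z in(("mixing_mid",.0633),("short_mid",.0065)):
  for e in vision.outline_of("top",l): print(e["conf"],np.round(e["point"]),axis(s,e["mask"],z))
need([.4407,-.047,.1],-.59+np.pi/2)
E
```

```text
time: 22.55
position: [0.4247, 0.3668, 0.0452]
tool_rot: [0.745, 0.667, 0.001, 0.0]
ft_force: [-0.1, -1.0, 0.7]
grip_width: 0.0156
grip_force: 11.0
time: 23.63
position: [0.4243, 0.3671, 0.1965]
tool_rot: [0.745, 0.667, 0.002, 0.0]
ft_force: [-0.3, -0.3, -0.1]
grip_width: 0.0244
grip_force: 0.0
0.62 [190. 107.] [0.5062 0.3441 0.1074 0.0172 1.4722]
0.39 [204.  99.] [0.4677 0.3622 0.1073 0.0185 1.4684]
0.6 [213. 268.] [ 0.4425 -0.0464  0.0743  0.0121 -0.5941]
0.43 [262. 207.] [ 0.3287  0.1074  0.0799  0.0164 -0.1849]
pos [0.4225 0.3659 0.193 ] yaw -0.112 rows [-1.3601  0.2151  0.3124] -0.1739 mm [-408.    64.5   93.7] deg -62.6 q6 0.63 t 23.7833
```

```bash
python3 -m handwheel '[[-0.861,0.098,0.1,-0.1741],[-0.861,0.098,0.25,-0.1741],[-0.861,0.098,0.25,-0.1741],[-0.861,0.098,0.25,-0.1741],[-0.861,0.098,0.25,-0.1741],[-0.861,0.098,0.25,-0.1741],[-0.861,0.098,0.25,-0.1741],[-0.861,0.098,0.25,-0.1741],[-0.861,0.098,0.25,-0.1741],[-0.861,0.098,0.25,-0.1741],[-0.861,0.098,0.25,-0.1741],[-0.861,0.098,0.25,-0.1741]]' 50; python3 -m handwheel '[[-0.33,-0.394,0,0],[-0.33,-0.394,0,0],[-0.33,-0.394,0,0],[-0.33,-0.394,0,0],[-0.33,-0.394,0.1,0],[-0.33,-0.394,0.15,0],[-0.33,-0.394,0.15,0],[-0.33,-0.394,0.15,0]]'; python3 - <<'E'
from h import *
s=snap("scene");c=snap("wrist")
for l in("short_mid",):
  for e in vision.outline_of("wrist",l): print(e["conf"],np.round(e["point"]),axis(c,e["mask"],.0065))
need([.4407,-.047,-.0170],-.59+np.pi/2)
cv2.imwrite("pics/x9.png",np.vstack([c["frame"][:260,:440],cv2.resize(s["frame"][120:200,300:410],(440,320))])[:,:,::-1])
E
```

```text
time: 24.78
position: [0.4233, 0.1066, 0.1185]
tool_rot: [0.291, 0.957, -0.0, -0.002]
ft_force: [1.0, 0.1, -0.2]
grip_width: 0.0437
grip_force: 0.0
time: 25.45
position: [0.4401, -0.046, 0.0738]
tool_rot: [0.291, 0.957, 0.0, -0.002]
ft_force: [0.1, 0.4, 0.0]
grip_width: 0.0439
grip_force: 0.0
0.84 [  9. 354.] [ 0.358   0.1007  0.0192  0.0141 -0.1875]
pos [ 0.4417 -0.0462  0.0752] yaw 0.983 rows [ 0.0018 -0.0041  0.3074] 0.0003 mm [ 0.5 -1.2 92.2] deg 0.1 q6 -1.34 t 25.6
```

View pics/x9.png

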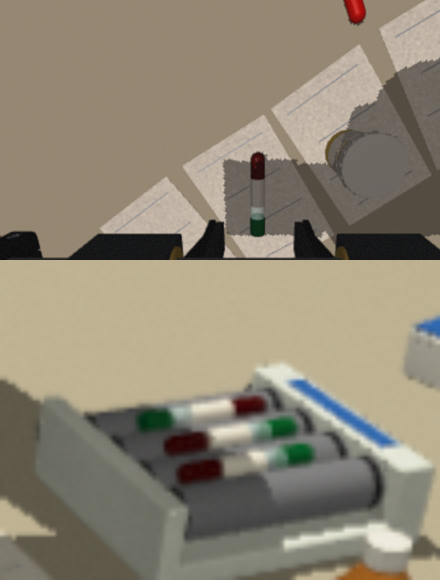

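The mixer now holds three seated tubes, one per groove. The short tube at (195,258) is centred between the fingers.

```bash
python3 -m handwheel '[[0,-0.002,0.1,0],[0,-0.002,0.19,0],[0,-0.002,0.24,0],[0,-0.002,0.27,0],[0,-0.002,0.29,0],[0,-0.002,0.3,0],[0,-0.002,0.307,0],[0,-0.002,0.307,0],[0,-0.002,0.307,0]]'; python3 -m handwheel '[[0,0,0,0],[0,0,0,0],[0,0,0,0],[0,0,0,0],[0,0,0,0],[0,0,0,0],[0,0,0,0],[0,0,0,0]]' 0 10
```

```text
time: 26.35
position: [0.4413, -0.0472, -0.0169]
tool_rot: [0.29, 0.957, -0.0, 0.001]
ft_force: [-0.0, 0.4, -0.4]
grip_width: 0.0438
grip_force: 0.0
time: 27.02
position: [0.4409, -0.0471, -0.0175]
tool_rot: [0.29, 0.957, -0.0, 0.0]
ft_force: [0.2, -0.1, 1.6]
grip_width: 0.0125
grip_force: 10.0
```

```bash
python3 -m handwheel '[[0,0,-0.06,0],[0,0,-0.15,0],[0,0,-0.28,0],[0,0,-0.416,0],[-0.63,-0.773,-0.416,0.156],[-0.63,-0.773,-0.416,0.156],[-0.63,-0.773,-0.416,0.156],[-0.63,-0.773,-0.416,0.156],[-0.63,-0.773,-0.416,0.156],[-0.63,-0.773,-0.416,0.156],[-0.63,-0.773,-0.416,0.156],[-0.63,-0.773,-0.416,0.156],[-0.63,-0.773,-0.416,0.156],[-0.63,-0.773,-0.416,0.156],[-0.63,-0.773,-0.416,0.156],[-0.63,-0.773,-0.416,0.156],[-0.63,-0.773,-0.416,0.156]]'; python3 - <<'E'
from h import *
c=snap("wrist");cv2.imwrite("pics/x10.png",c["frame"][:,:,::-1])
for l in("tray_in",):
  for e in vision.outline_of("wrist",l): print(e["conf"],np.round(e["point"]),axis(c,e["mask"],.02))
s=snap("scene")
for e in vision.outline_of("scene","tray_in"): print(e["conf"],np.round(e["point"]),axis(s,e["mask"],.012))
need([.479,-.345,-.0105],0)
E
```

```text
time: 28.43
position: [0.4691, -0.343, 0.1072]
tool_rot: [0.705, 0.709, 0.0, -0.001]
ft_force: [0.2, 0.1, -0.6]
grip_width: 0.013
grip_force: 10.0
0.95 [199. 438.] [ 0.6487 -0.359   0.1185  0.1173  0.003 ]
0.87 [168. 256.] [ 0.4684 -0.3365  0.1206  0.1116 -1.5431]
0.59 [185. 105.] [ 0.3164 -0.3441  0.1065  0.0854 -1.3259]
0.85 [244. 102.] [ 0.4721 -0.3559  0.1537  0.1417 -1.5596]
0.81 [212.  97.] [ 0.3205 -0.3501  0.1138  0.1027 -1.3391]
0.72 [308. 105.] [ 0.6556 -0.3816  0.152   0.1345 -1.5697]
pos [ 0.4694 -0.3442  0.1074] yaw 0.003 rows [-0.0028  0.032   0.393 ] 0.0005 mm [ -0.8   9.6 117.9] deg 0.2 q6 -0.83 t 28.6333
```

View pics/x10.png

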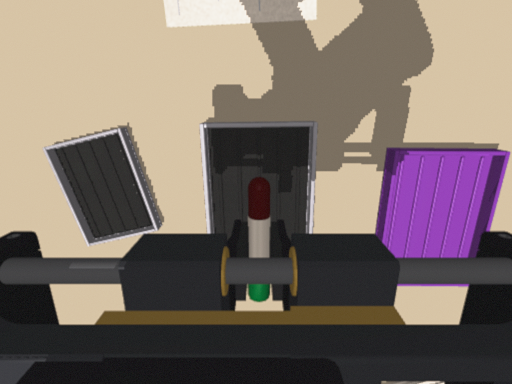

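The tube at (200,259) hangs over the larger steel tray, which spans columns 203–314. The small steel tray is at the left and the purple one at the right. I'll lower it between the ribs.

```bash
python3 -m handwheel '[[-0.02,0.032,0.1,0],[-0.02,0.032,0.22,0],[-0.02,0.032,0.3,0],[-0.02,0.032,0.35,0],[-0.02,0.032,0.37,0],[-0.02,0.032,0.38,0],[-0.02,0.032,0.385,0],[-0.02,0.032,0.39,0],[-0.02,0.032,0.39,0],[-0.02,0.032,0.39,0]]'
```

```text
time: 29.47
position: [0.4794, -0.3515, -0.0087]
tool_rot: [0.706, 0.708, -0.0, 0.001]
ft_force: [0.1, 0.5, 0.0]
grip_width: 0.0124
grip_force: 10.0
```

```bash
python3 -m handwheel '[[0,0,0.003,0],[0,0,0.006,0],[0,0,0.006,0],[0,0,0.006,0]]'
```

```text
time: 29.8
position: [0.4792, -0.3513, -0.0107]
tool_rot: [0.706, 0.708, -0.0, 0.001]
ft_force: [-0.9, 0.6, 5.2]
grip_width: 0.0126
grip_force: 12.8
```

```bash
python3 -m handwheel '[[0,0,0,0],[0,0,0,0],[0,0,0,0],[0,0,0,0],[0,0,0,0],[0,0,-0.03,0],[0,0,-0.08,0],[0,0,-0.18,0],[0,0,-0.28,0],[0,0,-0.4,0],[0,0,-0.5,0],[0,0,-0.5,0],[0,0,-0.5,0]]' 26; python3 -m handwheel '[[0.656,-0.04,0,0],[0.656,-0.04,0,0],[0.656,-0.04,0,0],[0.656,-0.04,0,0],[0.656,-0.04,0,0],[0.656,-0.04,0,0],[0.656,-0.04,0,0],[0.656,-0.04,0,0]]' 80; python3 -m handwheel '[[0.656,-0.048,0,0],[0.656,-0.048,0,0],[0.656,-0.048,0,0],[0.656,-0.048,0,0],[0.656,-0.048,0,0],[0.656,-0.048,0,0],[0.656,-0.048,0,0],[0.656,-0.048,0,0]]'; python3 - <<'E'
from h import *
need([.4525,.0426,.025],0)
s=snap("top");c=snap("wrist")
for cam,C in(("wrist",c),):
  for l in("pot_mid","booked_mid"):
    for e in vision.outline_of(cam,l): print(cam,l,e["conf"],np.round(e["point"]),axis(C,e["mask"],.066))
s=snap("top")
for l,z in (("short_mid",.0125),("tray_in",.02)):
  for e in vision.outline_of("top",l): print(l,e["conf"],np.round(e["point"]),axis(s,e["mask"],z))
cv2.imwrite("pics/x11.png",np.hstack([c["frame"],cv2.resize(s["frame"][160:260,330:430],(384,384))])[:,:,::-1])
im=cv2.imread("pics/x11.png");cv2.imwrite("pics/x11.png",cv2.resize(im,(800,343)))
E
```

```text
time: 30.88
position: [0.4789, -0.3515, 0.1403]
tool_rot: [0.706, 0.708, -0.0, 0.001]
ft_force: [0.0, 0.3, -1.0]
grip_width: 0.0226
grip_force: 0.0
time: 31.55
position: [0.4661, -0.1543, 0.1375]
tool_rot: [0.706, 0.708, -0.0, -0.001]
ft_force: [0.5, 0.2, 0.4]
grip_width: 0.0661
grip_force: 0.0
time: 32.22
position: [0.4527, 0.0413, 0.1382]
tool_rot: [0.707, 0.707, -0.0, 0.0]
ft_force: [-0.2, -0.6, 0.0]
grip_width: 0.0695
grip_force: 0.0
pos [0.4527 0.0413 0.1382] yaw 0.001 rows [ 0.0045 -0.0009  0.3772] 0.0002 mm [  1.3  -0.3 113.2] deg 0.1 q6 -0.16 t 32.2167
wrist pot_mid 0.63 [185. 261.] [ 0.4532  0.0464  0.0496  0.0489 -0.7826]
wrist booked_mid 0.74 [199. 460.] [ 0.643   0.0393  0.0836  0.0487 -0.6334]
short_mid 0.62 [198. 385.] [ 0.482  -0.3521  0.0807  0.0181  1.5686]
tray_in 0.96 [206. 384.] [ 0.4715 -0.3494  0.1561  0.1104  1.5693]
tray_in 0.85 [268. 385.] [ 0.3123 -0.3415  0.1129  0.0828 -1.3314]
tray_in 0.71 [134. 389.] [ 0.6516 -0.3747  0.1551  0.1141 -1.5684]
```

View pics/x11.png

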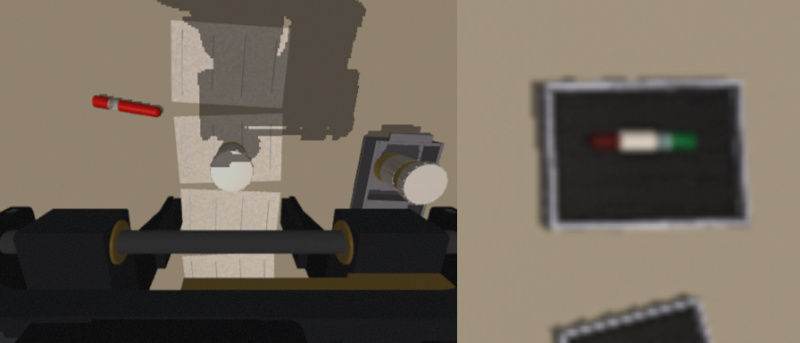

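The short tube lies in the large steel tray. The pot lid at wrist (172,232) is centred between the fingers. Lowering to grip the lid.

```bash
python3 -m handwheel '[[0.006,0,0.1,0],[0.006,0,0.2,0],[0.006,0,0.28,0],[0.006,0,0.33,0],[0.006,0,0.36,0],[0.006,0,0.377,0],[0.006,0,0.377,0],[0.006,0,0.377,0]]'; python3 -m handwheel '[[0,0,0,0],[0,0,0,0],[0,0,0,0],[0,0,0,0],[0,0,0,0],[0,0,0,0],[0,0,0,0]]' 0 15; python3 - <<'E'
from h import *
o=robot.get_obs();print(o["grip_width"])
E
```

```text
time: 33.23
position: [0.4522, 0.0443, 0.0257]
tool_rot: [0.707, 0.708, 0.0, 0.0]
ft_force: [0.5, -0.1, -0.4]
grip_width: 0.0698
grip_force: 0.0
time: 33.82
position: [0.4522, 0.0444, 0.0257]
tool_rot: [0.706, 0.708, 0.0, 0.0]
ft_force: [-0.8, 0.4, 3.7]
grip_width: 0.0453
grip_force: 15.0
0.04529055616879073
```

```bash
python3 -m handwheel '[[0,0,-0.05,0],[0,0,-0.13,0],[0,0,-0.22,0],[0,0,-0.3,0],[-0.15,0.2,-0.3,0],[-0.294,0.34,-0.3,0],[-0.294,0.46,-0.3,0],[-0.294,0.58,-0.3,0],[-0.294,0.64,-0.3,0],[-0.294,0.662,-0.3,0],[-0.294,0.662,-0.3,0],[-0.294,0.662,-0.3,0],[-0.294,0.662,-0.3,0]]'; python3 - <<'E'
from h import *
s=snap("scene");c=snap("wrist")
for e in vision.outline_of("wrist","bay"): print(e["conf"],np.round(e["point"]),axis(c,e["mask"],.03))
a=cv2.resize(s["frame"][150:290,220:340],(480,560))
cv2.imwrite("pics/x12.png",np.hstack([cv2.resize(c["frame"][60:240,160:340],(320,560)),a])[:,:,::-1])
need([.651,-.0445,.029],0)
E
```

```text
time: 34.9
position: [0.6481, -0.0427, 0.1143]
tool_rot: [0.706, 0.708, -0.001, -0.002]
ft_force: [-0.5, -0.7, -1.2]
grip_width: 0.0457
grip_force: 15.0
0.81 [147. 272.] [ 0.6572 -0.0024  0.1591  0.0799  1.5277]
pos [ 0.6487 -0.0428  0.1151] yaw 0.002 rows [-0.0057  0.0083  0.2871] 0.0003 mm [-1.7  2.5 86.1] deg 0.1 q6 -0.24 t 35.05
```

View pics/x12.png

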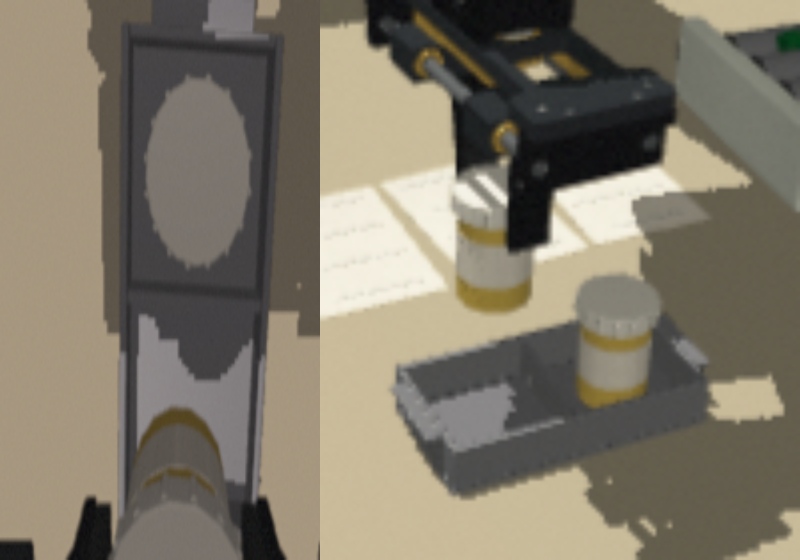

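```bash
python3 - <<'E'
from h import *
c=snap("wrist")
f=lambda r,k:[60+r*180/560,160+k*180/320]
print(onplane(c,[f(30,125),f(38,280),f(293,127),f(293,268),f(480,122),f(480,258)],.03).round(4))
s=snap("scene");g=lambda r,k:[150+r/4,220+(k-320)/4]
print(onplane(s,[g(370,398),g(452,448),g(395,705)],.03).round(4))
E
```

```text
[[ 0.6233  0.0667  0.03  ]
 [ 0.6995  0.0648  0.03  ]
 [ 0.6224 -0.0077  0.03  ]
 [ 0.6976 -0.0074  0.03  ]
 [ 0.618  -0.0689  0.03  ]
 [ 0.6954 -0.0686  0.03  ]]
[[ 0.6211 -0.0897  0.03  ]
 [ 0.6949 -0.0948  0.03  ]
 [ 0.7126  0.0523  0.03  ]]
```

Refined bay centre ≈ (0.655, -0.0465). Lowering with a small correction.

```bash
python3 -m handwheel '[[-0.007,0.015,0.05,0],[-0.007,0.015,0.12,0],[-0.007,0.015,0.18,0],[-0.007,0.015,0.23,0],[-0.007,0.015,0.255,0],[-0.007,0.015,0.268,0],[-0.007,0.015,0.276,0],[-0.007,0.015,0.282,0],[-0.007,0.015,0.282,0],[-0.007,0.015,0.282,0]]'
```

```text
time: 35.98
position: [0.6557, -0.0456, 0.0315]
tool_rot: [0.706, 0.708, 0.0, 0.001]
ft_force: [-0.5, 0.4, -0.4]
grip_width: 0.0454
grip_force: 15.0
```

```bash
python3 -m handwheel '[[0,0,0.003,0],[0,0,0.006,0],[0,0,0.006,0],[0,0,0.006,0]]'
```

```text
time: 36.32
position: [0.6556, -0.0456, 0.0298]
tool_rot: [0.706, 0.708, 0.0, 0.001]
ft_force: [0.5, -0.4, 4.5]
grip_width: 0.0454
grip_force: 15.0
```

Contact with the floor at the expected height (TCP 0.029 means foot at 0.004). Releasing and retreating.

```bash
python3 -m handwheel '[[0,0,0,0],[0,0,0,0],[0,0,0,0],[0,0,0,0],[0,0,0,0],[0,0,0,0],[0,0,-0.05,0],[0,0,-0.15,0],[0,0,-0.3,0],[0,0,-0.45,0],[0,0,-0.6,0],[0,0,-0.6,0]]' 75; python3 -m handwheel '[[0,-0.5,0,0],[0,-0.5,0,0],[0,-0.5,0,0],[0,-0.5,0,0],[0,-0.5,0,0],[0,-0.5,0,0],[0,-0.5,0,0],[0,-0.5,0,0]]'; python3 - <<'E'
from h import *
s=snap("scene");t=snap("top")
for l,z in(("booked_mid",.07),("mixing_mid",.0633),("short_mid",.0125),("reagent_mid",.1),("bay",.03)):
  for e in vision.outline_of("top",l): print(l,round(e["conf"],2),np.round(e["point"]),axis(t,e["mask"],z))
a=cv2.resize(s["frame"][130:310,50:420],(740,360));b=cv2.resize(t["frame"][90:260,40:420],(740,331))[:240]
cv2.imwrite("pics/x13.png",np.vstack([a,b])[:,:,::-1])
E
```

```text
time: 37.32
position: [0.6593, -0.0464, 0.2171]
tool_rot: [0.706, 0.708, 0.004, 0.006]
ft_force: [1.8, -0.7, 0.4]
grip_width: 0.0646
grip_force: 0.0
time: 37.98
position: [0.5067, -0.0462, 0.2091]
tool_rot: [0.706, 0.708, 0.0, 0.001]
ft_force: [-0.3, -0.6, 0.8]
grip_width: 0.0655
grip_force: 0.0
booked_mid 0.86 [128. 240.] [ 0.6554  0.0327  0.0506  0.0432 -0.4525]
mixing_mid 0.6 [126. 226.] [ 0.6491 -0.0045  0.1645  0.0834 -1.5685]
mixing_mid 0.59 [191. 105.] [0.507  0.344  0.1074 0.02   1.4947]
short_mid 0.63 [267. 205.] [ 0.311   0.1096  0.0342  0.0116 -0.2396]
short_mid 0.57 [199. 387.] [ 0.4794 -0.3508  0.0783  0.0129  1.5689]
short_mid 0.38 [205.  96.] [0.4697 0.3802 0.1085 0.0182 1.451 ]
reagent_mid 0.63 [117. 129.] [0.6731 0.2757 0.0792 0.0538 0.7877]
bay 0.98 [122. 229.] [ 0.6592 -0.0048  0.1647  0.0862 -1.5701]
```

View pics/x13.png

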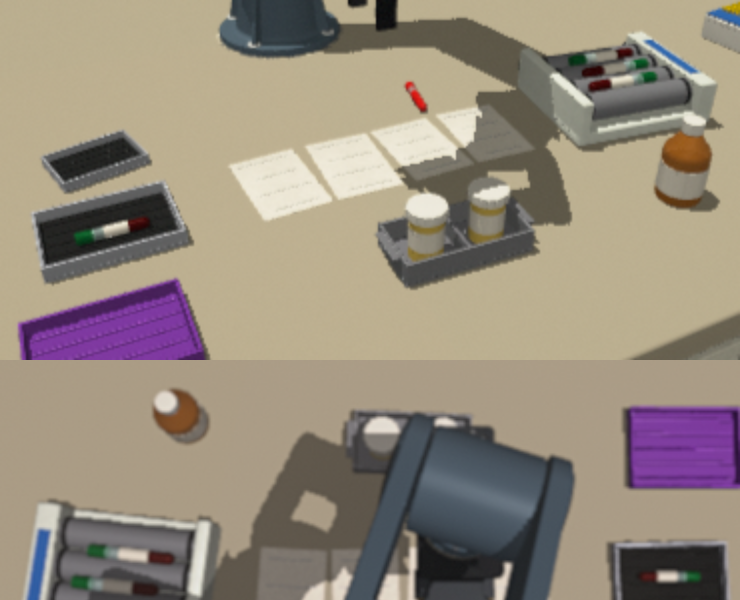

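The final picture shows both tubes in their grooves, the short tube flat in the tray, and the pot upright in its bay at (427,225). The booked pot, mixing tube and bottle are where they were.

```bash
python3 -c "
from rig import job
print(job.hand_in())"
```

```text
the job is handed in; nothing more can be done
None
```

The job is handed in at about 38 s, with no verdict returned: in the last pictures both long tubes are seated in the two free grooves, the short tube is flat in the large steel tray, the pot stands in the empty bay, and the other pot, tube and bottle look unmoved.

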